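# Knock a stuck handle blank out of its carving nest

## Task

The dark wooden blank is stuck below the rim of the carving nest. Use the C-shaped knockout tool to push its pin up through the hole under the nest so that the blank stands proud of the nest, then take the tool away and leave it standing upright on the bench, let go and clear of the nest. After that lift the blank out and lay it flat in the low wooden tray without dropping it, and do not disturb the pot, the spice jar or the tape measure.

Things in the scene. Friction and masses are not known exactly. Their poses are not given: they have to be found in the camera images.
- nest: Carving nest, a wooden bridge fixed to the bench; origin on the bench below its hole, z up. Its deck is 164 mm (x) by 90 mm (y), spanning heights 62 to 95 mm above the bench. It stands on two 18 mm legs, inner faces at x = -64 and +64 mm, with low feet out to x = 92 mm either way; so underneath it is open along +y and -y with 62 mm clear height.
- nest_hole (a point): Centre of the 20 mm round through hole in the pocket floor, at the floor's upper face, 70 mm above the bench; axes as the nest. The floor is 8 mm thick. The pocket above it is 124 mm (x) by 46 mm (y) and 25 mm deep, open at the top.
- cheek_l (a joint): Brass spring cheek in the +y long wall of the pocket (slide, m, 0 against the blank, about 0.003 sprung out when the pocket is empty). It and its twin grip the blank by friction: pushing the blank up takes about 4 to 10 N, and the blank stays at the height it is pushed to while its lower edge is still in the pocket.
- blank_center (a point): Centre of the stuck dark wooden handle blank, a plain block 120 mm (x) by 40 mm (y) by 22 mm (z), about 80 g. At the start it lies on the pocket floor, centred over the hole, its long side along the nest's x, its top 3 mm below the nest's rim.
- knockout: Loose steel C-shaped knockout tool, about 0.3 kg; origin on its underside below the pin, z up. Foot plate 50 mm wide (x), 8 mm thick, from y = -16 to +78 mm; spine 22 mm wide (x), y = +66 to +78 mm; top arm 22 mm wide, heights 110 to 124 mm, y = -16 to +78 mm. The C is open towards -y and to both sides along x. It stands upright by itself.
- knockout_grip (a point): Centre of the tool's pale wooden handle, straight above the pin, 155 mm above the tool's underside; the handle is 24 mm along x, 32 mm along y and 58 mm tall (125 to 183 mm above the underside). Axes as the tool.
- knockout_pin (a point): Tip of the tool's upright pin, 12 mm thick: 34 mm above the tool's underside, 26 mm above the foot plate's upper face, 121 mm straight below the handle's centre. With the pin in the nest's hole, the foot plate meets the underside of the nest when the pin stands 18 mm above the pocket floor. Axes as the tool.
- tray_floor (a point): Centre of the inner floor, 5 mm above the bench, of the low pale wooden tray fixed to the bench: 170 mm (x) by 130 mm (y) outside, walls 5 mm thick, rim 18 mm above the bench. z is up.
- pot: Bystander: small round closed pot, 69 mm across and 41 mm tall, loose; origin at the centre of its underside. Must not be disturbed.
- spice_jar: Bystander: slim upright spice jar with a coloured cap, 42 mm across and 106 mm tall, loose; origin at the centre of its underside. Must not be disturbed.
- tape_rule: Bystander: yellow pocket tape measure, 90 by 32 by 62 mm tall, loose; origin at the centre of its underside. Must not be disturbed.
Things that resemble listed ones, but are neither listed nor needed, are in the scene too. There is more than one size of the knockout; the job needs the larger.

How it is judged:
By the outcome, as a careful person would: the job done as asked, in the order asked, and still so for the second after the job is handed in, with the robot touching nothing.
It also fails if it takes over 64 s, if anything falls off the work surface, if the arm or the gripper's body presses on something with over 40 N, if the wrist force passes 120 N, or if a joint passes its speed limit or range.

## Robot

A 6-joint arm with a two-finger parallel gripper is mounted at the origin on a cart in front of the work surface, level with it; the furniture and walls round the work are solid. World frame = base frame: x ahead of the robot, y to its left, z up, the work surface at z = 0. Lengths are in m, angles in degrees, forces in N, time in s.
With the tool pointing down it reaches from about 0.35 to 0.875 m from the base axis. Payload 4.2 kg.
Tool frame: the origin (TCP) lies at the very end of the fingers, on their centre line; the grasp point (between the pads) lies 19 mm behind it; z points along the fingers, y is the line along which they close (so a half turn about z gives the same grasp; the last joint's range is limited). The gripper opens to 87 mm and grips with 3 to 60 N. Pads are 19 mm wide; open, the fingers measure 117 mm over their backs; the gripper's body (75 mm by 190 mm) begins 51 mm behind the grasp point.
Start: joints at [90.39, 22.042, 0.453, 0, -68.411, -14.817], TCP at [0.156, 0.605, 0.2] pointing down, gripper open.
Joint ranges: [-179.83, 179.83], [-69.29, 118.12], [-61.27, 80.66], [-181.25, 117.63], [-171.15, -9.14], [-177.46, 177.46]. Speed limits (degrees/s): [159.86, 159.86, 180, 180, 180, 180].

## Interface

Orientations are given as [roll, pitch, yaw] about the fixed x, y, z axes, in that order (R = Rz(yaw) Ry(pitch) Rx(roll)).
In Python, from plant import manip gives the robot as it stands. The module is installed in compiled form; this text tells all that it offers.
- The arm moves only by the tool play_rows, never from a script. Its argument "moves" is text: rows parted by semicolons, each of 6 numbers parted by spaces: the shift along the tool's x, y, z in units of 60 mm (1.0 is 60 mm), then the turn, a rotation vector about the tool's x, y, z in units of 10 degrees (1.0 is 10 degrees). A call has exactly 5 rows; each row shifts and turns the commanded pose from where the row before left it, along the tool's axes as they then stand; what a row does not reach is not made up. A row lasts 1/8 s, in which the tool goes at most 62.5 mm and 10.7 degrees, less where a joint would pass 70% of its speed; a pose out of reach is approached as far as the arm can. A call is refused whole if a number of a shift passes 1 or a number of a turn 1, either way. A call with a gripper value outside its range is refused whole. "hand" is the closure, from 0 (fully open) to 1 (shut), set as the call begins (left out, the last holds). The fingers move at their own pace and stop on an object; "newtons" is the grip in N (left out, the last holds). Time passes only in rows, so rows that do not move let the fingers close, or fill a call up. It gives the time, the measured TCP pose, the force, the opening and the grip force at its end, in the units of the state.
- manip.sense(): the state, without advancing time (a new reading comes with each control period).
- manip.get_image(name): name is "side" or "top"; returns the picture (420x560x3 uint8, red, green, blue); there is no depth.
- manip.camera_info(name): a dict with "fx", "fy", "cx", "cy" (pixels), "k1" (the pictures are not rectified: a ray, as slopes to the right and down, at radius r is drawn at 1 + k1 r^2 times it, then the intrinsics apply), "R" (3x3) and "t" (3): a world point X has camera coordinates R X + t. Camera axes: x right, y down, z forward; pixel columns grow to the right and rows downward; lengths in m; the calibration is good to about 2 mm. A picture is of the moment at which its call begins. camera_info takes no time and is no camera call.
- manip.sign_off(): hands the job in; it is judged then, once.
Trained networks look in the newest picture that a camera, given by its name, has taken for a name from the list of things; names that differ only in an ending like _2 or _b are one class to them, and where a whole thing is asked for, a point or a joint stands for the part that bears it (a point fixed in the world has none). Each returns a list of dicts, best first, with "p" (0 to 1); they miss things now and then, are a little off and sometimes report something else, mostly with a low value. They report only what shows in the picture. A call takes as long as a camera call. They do not tell look-alikes from the thing itself.
- manip.find_in(camera, name): "extent" ([left, top, right, bottom] in pixels, round what is visible of it).
- manip.masks_of(camera, name): "pixels" (420x560 bool, what is visible of it) and "extent" ([left, top, right, bottom] in pixels, round what is visible of it).
The state is a dict: "time": time; "q": joint angles; "qd": joint speeds; "joint_torque": joint torques, N m; "ee_pos": TCP position; "ee_rot": TCP orientation; "ft_force": force on the tool from outside, world axes, zero at the start; "moment": the same for the moment, N m; "opening": finger opening in m; "gripper_force": force on a finger pad.
Only numpy, scipy, OpenCV 4.12 (cv2) and the standard library are available. Lean on these libraries where they do the work, as an engineer would, in place of code of your own. Each camera call takes 0.05 s, during which the arm holds its last target. There are 200 camera calls.

## Working session

There is one attempt and no reset: what is moved stays moved. The work goes in short steps, Python scripts to look and compute and a tool call to move; the robot and the scene stay as the last step left them, time stands still between calls to the robot, and variables do not carry over. Pictures are saved under pics/ and viewed, at most 10 in all, crops included, and the job is handed in when it is done.

Besides the shell and the picture viewer there is one more tool, called after "Request:" as a command line: name --argument value ..., lists and objects as JSON in quotes. play_rows: Moves the arm, as the interface text tells. Its arguments: {"type":"object","properties":{"moves":{"type":"string"},"hand":{"type":"number"},"newtons":{"type":"number"}},"required":["moves"]}

```bash
mkdir -p pics; cat > h.py <<'E'
import numpy as np, cv2
from plant import manip
from scipy.spatial.transform import Rotation as Ro
def ray(cam,u,v):
    c=manip.camera_info(cam); R=np.array(c["R"]);t=np.array(c["t"])
    xd=np.array([(u-c["cx"])/c["fx"],(v-c["cy"])/c["fy"]]); x=xd.copy()
    for _ in range(30): x=xd/(1+c["k1"]*(x@x))
    return -R.T@t, R.T@np.array([x[0],x[1],1.])
def at(cam,u,v,z):
    o,d=ray(cam,u,v); return o+d*(z-o[2])/d[2]
def proj(cam,X):
    c=manip.camera_info(cam); p=np.array(c["R"])@np.array(X)+np.array(c["t"]); s=p[:2]/p[2]; s=s*(1+c["k1"]*(s@s))
    return np.array([s[0]*c["fx"]+c["cx"],s[1]*c["fy"]+c["cy"]])
def save(cam,fn,crop=None,k=1):
    im=manip.get_image(cam)[:,:,::-1]
    if crop: l,t,r,b=crop; im=im[t:b,l:r]
    cv2.imwrite("pics/"+fn,cv2.resize(im,None,fx=k,fy=k,interpolation=cv2.INTER_CUBIC))
E
python3 - <<'E'
from h import *
np.set_printoptions(precision=3,suppress=True)
a=manip.get_image("top")[:,:,::-1];b=manip.get_image("side")[:,:,::-1]
cv2.imwrite("pics/top0.png",a);cv2.imwrite("pics/side0.png",b)
for c in ("top","side"):
    i=manip.camera_info(c); print(c,i["fx"],-np.array(i["R"]).T@i["t"],np.array(i["R"])[2])
    for n in ("nest","knockout","knockout_grip","blank_center","tray_floor","pot","spice_jar","tape_rule"):
        print(n,[(np.round(d["extent"]).astype(int).tolist(),round(d["p"],2)) for d in manip.find_in(c,n)][:4])
E
```

```text
top 468.15530280242933 [ 0.499 -0.018  1.031] [ 0.132 -0.006 -0.991]
nest []
knockout [([147, 188, 206, 238], 0.97), ([164, 134, 192, 173], 0.9)]
knockout_grip [([167, 132, 196, 174], 0.73), ([147, 190, 204, 238], 0.59)]
blank_center [([266, 181, 293, 242], 0.94)]
tray_floor [([332, 197, 402, 281], 0.81)]
pot [([294, 120, 321, 151], 0.69)]
spice_jar [([289, 288, 308, 312], 0.68)]
tape_rule [([216, 134, 248, 176], 0.72)]
side 415.54286890645574 [0.256 0.655 0.523] [ 0.4   -0.768 -0.5  ]
nest [([234, 193, 324, 255], 0.82)]
knockout [([216, 203, 245, 325], 0.92), ([143, 229, 186, 290], 0.73)]
knockout_grip [([210, 207, 242, 324], 0.86), ([143, 227, 186, 291], 0.63)]
blank_center [([254, 201, 308, 215], 0.73)]
tray_floor [([301, 188, 375, 230], 0.77)]
pot [([211, 191, 242, 216], 0.79), ([355, 210, 381, 242], 0.21)]
spice_jar [([356, 210, 383, 240], 0.93)]
tape_rule [([179, 226, 217, 257], 0.61)]
```

View pics/top0.png

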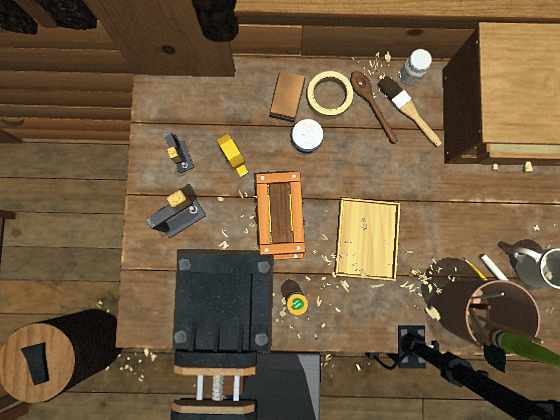

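View pics/side0.png

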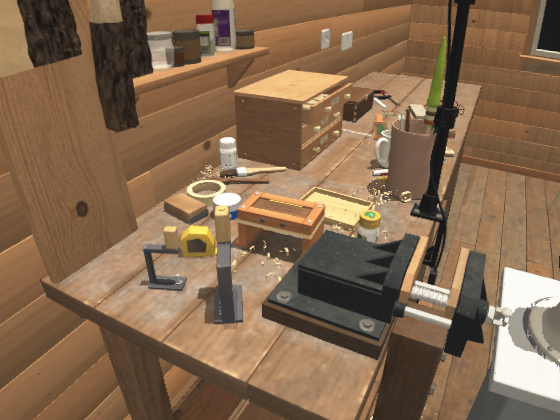

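The top view shows the nest with the dark blank at (280,212), the tray at (368,240), pot (308,136), jar (296,298) and tape (232,155). There are two knockouts: one at top (176,212) / side (230,265), and a smaller one at top (178,153) / side (165,255). The first fits "the larger", which I will check by fitting the given dimensions.

```bash
cat >> h.py <<'E'
from scipy.optimize import minimize
B={"knockout":[(-.025,.025,-.016,.078,0,.008),(-.011,.011,.066,.078,0,.124),(-.011,.011,-.016,.078,.11,.124),(-.012,.012,-.016,.016,.125,.183),(-.006,.006,-.006,.006,0,.034)],
"nest":[(-.082,.082,-.045,.045,.062,.095),(-.082,-.064,-.045,.045,0,.062),(.064,.082,-.045,.045,0,.062),(-.092,.092,-.045,-.044,0,.001)][:3],
"blank_center":[(-.06,.06,-.02,.02,.07,.092)],
"tray_floor":[(-.085,.085,-.065,.065,0,.018)],
"tape_rule":[(-.045,.045,-.016,.016,0,.062)]}
def render(cam,boxes,p,z0=0,s=1):
    m=np.zeros((420,560),np.uint8); c,sn=np.cos(p[2]),np.sin(p[2])
    for b in boxes:
        P=[proj(cam,[p[0]+s*(c*x-sn*y),p[1]+s*(sn*x+c*y),s*z+z0]) for x in b[:2] for y in b[2:4] for z in b[4:]]
        h=cv2.convexHull((np.array(P)*16).round().astype(np.int32)); cv2.fillConvexPoly(m,h,1,shift=4)
    return m>0
def fit(boxes,masks,p0s,z0=0,s=1):
    def cost(p):
        J=0
        for cam,mk in masks:
            r=render(cam,boxes,p,z0,s); J+=1-(r&mk).sum()/max(1,(r|mk).sum())
        return J/len(masks)
    best=None
    for p0 in p0s:
        p0=np.array(p0,float); S=np.vstack([p0,p0+[.02,0,0],p0+[0,.02,0],p0+[0,0,.25]])
        r=minimize(cost,p0,method="Nelder-Mead",options=dict(initial_simplex=S,xatol=2e-4,fatol=1e-4,maxiter=150))
        if best is None or r.fun<best.fun: best=r
    return best
E
python3 - <<'E'
from h import *
np.set_printoptions(precision=4,suppress=True)
def go(n,px,yaws,idx=0,cams=("top","side"),s=1,tag=""):
    mk=[]
    for c in cams:
        l=manip.masks_of(c,n)
        if len(l)>idx: mk.append((c,l[idx]["pixels"]))
    o=at("top",*px,0.03)
    r=fit(B[n],mk,[[o[0],o[1],np.radians(y)] for y in yaws],s=s)
    print(n,idx,s,len(mk),r.x[:2],np.degrees(r.x[2]),"cost",round(r.fun,3),flush=True); return r,mk
out={}
r,mk=go("knockout",(176,212),range(-180,180,60)); out["k"]=r.x
go("knockout",(178,153),range(-180,180,60),1); 
go("knockout",(178,153),range(-180,180,60),1,s=.7)
out["n"]=go("nest",(280,212),(-10,10))[0].x
out["b"]=go("blank_center",(280,212),(-10,10))[0].x
out["t"]=go("tray_floor",(368,240),(-90,0,))[0].x
out["tp"]=go("tape_rule",(232,155),(0,60,-60))[0].x
for n,px,z in(("pot",(308,136),.041),("jar",(296,300),.106)): print(n,at("top",*px,z))
np.savez("poses.npz",**out)
a=manip.get_image("top")[:,:,::-1].copy();b=manip.get_image("side")[:,:,::-1].copy()
for im,c in((a,"top"),(b,"side")):
    for k,n in(("k","knockout"),("n","nest"),("b","blank_center"),("t","tray_floor")):
        cs,_=cv2.findContours(render(c,B[n],out[k]).astype(np.uint8),cv2.RETR_LIST,cv2.CHAIN_APPROX_NONE); cv2.drawContours(im,cs,-1,(0,255,0),1)
w=np.hstack([cv2.resize(a[120:320,130:420],(400,276)),cv2.resize(b[180:340,130:400],(400,237+0))[:237].copy() if 0 else cv2.resize(b[180:340,130:400],(400,276))])
cv2.imwrite("pics/fit.png",cv2.resize(w,(800,552)))
cv2.imwrite("pics/fit.png",np.vstack([cv2.resize(a[120:320,130:420],(435,300)),cv2.resize(b[180:340,130:400],(435,300))]))
E
```

```text
Traceback (most recent call last):
  File "h.py", line 39, in fit
    r=minimize(cost,p0,method="Nelder-Mead",options=dict(initial_simplex=S,xatol=2e-4,fatol=1e-4,maxiter=150))
  File "h.py", line 34, in cost
    r=render(cam,boxes,p,z0,s); J+=1-(r&mk).sum()/max(1,(r|mk).sum())
  File "h.py", line 27, in render
    P=[proj(cam,[p[0]+s*(c*x-sn*y),p[1]+s*(sn*x+c*y),s*z+z0]) for x in b[:2] for y in b[2:4] for z in b[4:]]
       ~~~~^^^^^^^^^^^^^^^^^^^^^^^^^^^^^^^^^^^^^^^^^^^^^^^^^^
  File "h.py", line 12, in proj
    c=manip.camera_info(cam); p=np.array(c["R"])@np.array(X)+np.array(c["t"]); s=p[:2]/p[2]; s=s*(1+c["k1"]*(s@s))
ValueError: time passes only in moves, steps and waits
```

```bash
python3 - <<'E'
s=open("h.py").read().replace("manip.camera_info(cam)","CI(cam)").replace("def ray","import functools\n@functools.lru_cache(None)\ndef CI(c): return manip.camera_info(c)\ndef ray",1)
open("h.py","w").write(s)
E
cat > m.py <<'E'
from h import *
import pickle
D={}
for c in("top","side"):
    D[c+"im"]=manip.get_image(c)[:,:,::-1].copy(); CI(c)
    for n in B: D[c,n]=[(d["pixels"],d["p"]) for d in manip.masks_of(c,n)]
pickle.dump(D,open("masks.pkl","wb")); print(manip.sense()["time"])
E
cat > f.py <<'E'
from h import *
import pickle
np.set_printoptions(precision=4,suppress=True)
CI("top");CI("side")
D=pickle.load(open("masks.pkl","rb"))
def go(n,px,yaws,idx=0,s=1):
    mk=[]
    for c in("top","side"):
        l=D[c,n]
        if len(l)>idx: mk.append((c,l[idx][0]))
    o=at("top",*px,0.03)
    r=fit(B[n],mk,[[o[0],o[1],np.radians(y)] for y in yaws],s=s)
    print(n,idx,s,[c for c,_ in mk],r.x[:2],np.degrees(r.x[2]),"cost",round(r.fun,3),flush=True); return r.x
out={}
out["k"]=go("knockout",(176,212),range(-180,180,60))
go("knockout",(178,153),range(-180,180,60),1)
go("knockout",(178,153),range(-180,180,60),1,s=.7)
out["n"]=go("nest",(280,212),(-10,10))
out["b"]=go("blank_center",(280,212),(-10,10))
out["t"]=go("tray_floor",(368,240),(-10,80,))
out["tp"]=go("tape_rule",(232,155),(0,60,-60))
for n,px,z in(("pot",(308,136),.041),("jar",(296,302),.106)): print(n,at("top",*px,z))
np.savez("poses.npz",**out)
a=D["topim"];b=D["sideim"]
for im,c in((a,"top"),(b,"side")):
    for k,n in(("k","knockout"),("n","nest"),("b","blank_center"),("t","tray_floor")):
        cs,_=cv2.findContours(render(c,B[n],out[k]).astype(np.uint8),cv2.RETR_LIST,cv2.CHAIN_APPROX_NONE); cv2.drawContours(im,cs,-1,(0,255,0),1)
cv2.imwrite("pics/fit.png",np.vstack([cv2.resize(a[120:320,130:420],(435,300)),cv2.resize(b[180:340,130:400],(435,300))]))
E
python3 m.py && time python3 f.py
```

```text
1.6
knockout 0 1 ['top', 'side'] [0.7013 0.1791] -54.83401393555128 cost 0.605
knockout 1 1 ['top', 'side'] [0.6187 0.1737] 33.7536339363844 cost 0.079
knockout 1 0.7 ['top', 'side'] [0.7385 0.2103] -180.0 cost 1.0
nest 0 1 ['top'] [ 0.6031 -0.0155] 3.372264179143213 cost 0.376
blank_center 0 1 ['top', 'side'] [ 0.6074 -0.0155] 4.419845254682534 cost 0.301
tray_floor 0 1 ['top', 'side'] [ 0.5627 -0.2076] -3.998485621505366 cost 0.198
tape_rule 0 1 ['top', 'side'] [0.7375 0.091 ] 34.33273552058325 cost 0.295
pot [ 0.7802 -0.0723  0.041 ]
jar [ 0.4303 -0.0501  0.106 ]
real	0m3.452s
user	0m3.543s
sys	0m0.457s
```

View pics/fit.png

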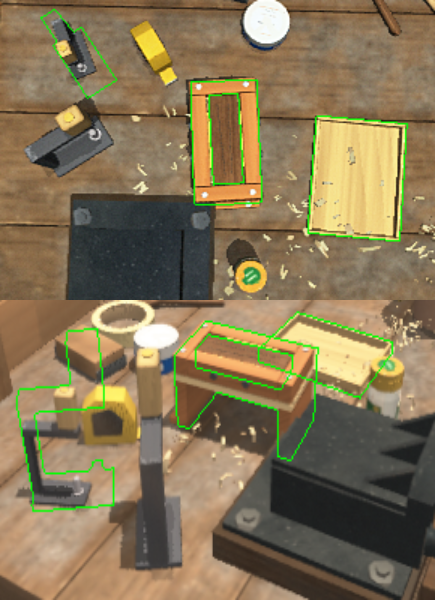

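The fit overlay shows the network's order differs between cameras. The tool at top (176,212) / side (230,265) fits the given dimensions at scale 1 with cost 0.08. The small one at top (178,153) is far under size. I'll confirm in one enlarged crop and refine the nest.

```bash
python3 - <<'E'
from h import *
import pickle
D=pickle.load(open("masks.pkl","rb"));a=D["topim"];b=D["sideim"]
p=[0.6187,.1737,np.radians(33.75)]
for im,c in((a,"top"),(b,"side")):
    cs,_=cv2.findContours(render(c,B["knockout"],p).astype(np.uint8),cv2.RETR_LIST,cv2.CHAIN_APPROX_NONE); cv2.drawContours(im,cs,-1,(0,255,0),1)
A=a[165:265,140:310]; S=b[185:335,205:330]
A=cv2.resize(A,(800-352,int(100*448/170)),interpolation=cv2.INTER_CUBIC)
S=cv2.resize(S,(352,422),interpolation=cv2.INTER_CUBIC)
w=np.zeros((422,800,3),np.uint8); w[:A.shape[0],:448]=A; w[:,448:]=S
cv2.imwrite("pics/crop1.png",w)
E
```

```text
(no output)
```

View pics/crop1.png

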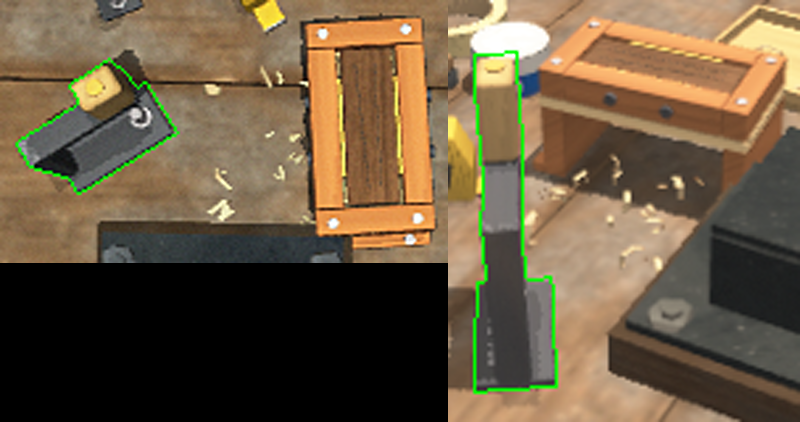

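The crop confirms the larger tool (green outline matches foot, spine, arm and handle). The nest's four screws show at top about (262.6,177.5), (293.7,176), (266.4,250), (298.3,247.4).

```bash
python3 - <<'E'
from h import *
import pickle
np.set_printoptions(precision=4,suppress=True)
D=pickle.load(open("masks.pkl","rb"));im=D["topim"];
# bright white blobs
s=[]
for (x,y) in [(323,33),(405,29),(333,224),(417,217)]:
    u,v=x/2.635+140,y/2.635+165; U,V=int(round(u)),int(round(v))
    w=im[V-4:V+5,U-4:U+5].astype(float)[:,:,0]; w=np.clip(w-w.min()-.5*(w.max()-w.min()),0,None)
    g=np.mgrid[V-4:V+5,U-4:U+5]; s.append(((g[1]*w).sum()/w.sum(),(g[0]*w).sum()/w.sum()))
s=np.array(s);P=np.array([at("top",u,v,.095) for u,v in s]);print(s);print(P,P.mean(0))
ang=lambda d:np.degrees(np.arctan2(d[1],d[0]))
print("x axis",ang(P[0]-P[2]),ang(P[1]-P[3]),"y axis",ang(P[0]-P[1]),ang(P[2]-P[3]), np.linalg.norm(P[0]-P[2]),np.linalg.norm(P[0]-P[1]))
ims=D["sideim"]; s=[]
for (x,y) in [(592,25),(555,60),(741,101)]:
    u,v=(x-448)/2.816+205,y/2.816+185; U,V=int(round(u)),int(round(v))
    w=ims[V-3:V+4,U-3:U+4].astype(float)[:,:,0]; w=np.clip(w-w.min()-.5*(w.max()-w.min()),0,None)
    g=np.mgrid[V-3:V+4,U-3:U+4]; s.append(((g[1]*w).sum()/w.sum(),(g[0]*w).sum()/w.sum()))
print("side",[at("side",u,v,.095) for u,v in s])
# nest side + top fit of tool separately
mk={c:[m for m,_ in D[c,"knockout"]] for c in("top","side")}
p=[0.6187,.1737,np.radians(33.75)]
for cs in(("top",),("side",),("top","side")):
    ms=[(c,max(mk[c],key=lambda m:(m&render(c,B["knockout"],p)).sum())) for c in cs]
    r=fit(B["knockout"],ms,[p]); print(cs,r.x[:2],np.degrees(r.x[2]),r.fun)
st=manip.sense(); print(st["time"],st["ee_pos"],st["ee_rot"],st["opening"])
E
```

```text
[[262.0387 177.2551]
 [293.5443 175.6573]
 [266.0248 249.4321]
 [298.0501 247.5146]]
[[ 0.6766  0.0228  0.095 ]
 [ 0.6813 -0.0411  0.095 ]
 [ 0.5308  0.0109  0.095 ]
 [ 0.5359 -0.0527  0.095 ]] [ 0.6061 -0.015   0.095 ]
x axis 4.660561524635116 4.570836403608105 y axis 94.24181580459486 94.62088591967539 0.14624354763752473 0.06410386527514725
side [array([ 0.6829, -0.0448,  0.095 ]), array([0.6778, 0.0202, 0.095 ]), array([0.5317, 0.0084, 0.095 ])]
('top',) [0.6168 0.1752] 31.792913506522936 0.0862173649058895
('side',) [0.6187 0.1751] 34.45074044739423 0.0620860927152318
('top', 'side') [0.6191 0.174 ] 34.229383557042084 0.07675052179171243
1.6 [0.1557 0.6053 0.1997] [179.9974   0.0003 -14.4297] 0.08722311914948014
```

```bash
cat > plan.py <<'E'
import sys; from h import *
# usage: plan.py x y z yaw nrows [steps in mm max 55]
x,y,z,yaw,n=map(float,sys.argv[1:6]); n=int(n)
s=manip.sense(); P=np.array(s["ee_pos"]); R=Ro.from_euler("xyz",s["ee_rot"],degrees=True)
T=np.array([x,y,z]); G=Ro.from_euler("xyz",[180,0,yaw],degrees=True)
rows=[]
for i in range(n):
    d=R.inv().apply((T-P)/(n-i))/.06; w=np.degrees((R.inv()*G).as_rotvec())/(n-i)/10
    w=np.clip(w,-1,1); d=np.round(d,2); w=np.round(w,2); rows.append(np.r_[d,w])
    P=P+R.apply(d*.06); R=R*Ro.from_rotvec(np.radians(w*10))
print("t",round(s["time"],2),np.round(s["ee_pos"],4),np.round(s["ee_rot"],1),"F",np.round(s["ft_force"],1),"op",round(s["opening"],4),"g",round(s["gripper_force"],1))
for i in range(0,n,5): print("; ".join(" ".join("%g"%(v+0) for v in r) for r in rows[i:i+5]))
print("end",np.round(P,4),np.round(R.as_euler("xyz",degrees=True),1))
E
python3 plan.py 0.619 0.1745 0.26 34 15
```

```text
t 1.6 [0.1557 0.6053 0.1997] [180.    0.  -14.4] F [ 0.3 -0.3 -0.9] op 0.0872 g 0.0
0.62 0.34 -0.07 0 0 -0.32; 0.6 0.37 -0.07 0 0 -0.32; 0.58 0.4 -0.07 0 0 -0.32; 0.55 0.43 -0.07 0 0 -0.32; 0.53 0.46 -0.07 0 0 -0.32
0.5 0.49 -0.07 0 0 -0.32; 0.47 0.52 -0.06 0 0 -0.32; 0.44 0.55 -0.07 0 0 -0.33; 0.41 0.57 -0.06 0 0 -0.32; 0.38 0.59 -0.07 0 0 -0.33
0.34 0.61 -0.06 0 0 -0.32; 0.31 0.63 -0.07 0 0 -0.33; 0.27 0.65 -0.06 0 0 -0.32; 0.24 0.66 -0.07 0 0 -0.33; 0.2 0.68 -0.06 0 0 -0.32
end [0.6189 0.1746 0.2597] [180.   0.  34.]
```

Request:
play_rows --moves "0.62 0.34 -0.2 0 0 -0.32; 0.6 0.37 -0.2 0 0 -0.32; 0.58 0.4 -0.2 0 0 -0.32; 0.55 0.43 -0.2 0 0 -0.32; 0.53 0.46 -0.2 0 0 -0.32" --hand 0 --newtons 45

```text
time: 2.22
ee_pos: [0.3113, 0.4609, 0.2603]
ee_rot: [-180.0, -0.0, 1.7]
ft_force: [-0.5, 1.5, -0.0]
opening: 0.087
gripper_force: 0.0
```

Request:
play_rows --moves "0.5 0.49 0 0 0 -0.32; 0.47 0.52 0 0 0 -0.32; 0.44 0.55 0 0 0 -0.33; 0.41 0.57 0 0 0 -0.32; 0.38 0.59 0 0 0 -0.33"

```text
time: 2.85
ee_pos: [0.4653, 0.3172, 0.26]
ee_rot: [-180.0, -0.0, 17.9]
ft_force: [-0.1, 1.1, 0.4]
opening: 0.0873
gripper_force: 0.0
```

Request:
play_rows --moves "0.34 0.61 0 0 0 -0.32; 0.31 0.63 0 0 0 -0.33; 0.27 0.65 0 0 0 -0.32; 0.24 0.66 0 0 0 -0.33; 0.2 0.68 0 0 0 -0.32"

```text
time: 3.48
ee_pos: [0.6199, 0.1737, 0.2598]
ee_rot: [180.0, -0.0, 34.1]
ft_force: [0.2, 0.2, 0.4]
opening: 0.0874
gripper_force: 0.0
```

```bash
python3 plan.py 0.619 0.1745 0.137 34 5; python3 - <<'E'
from h import *
np.set_printoptions(precision=4,suppress=True)
for c in("top","side"):
    for d in manip.masks_of(c,"knockout"):
        p=[0.619,.1742,np.radians(34)]; 
        if (d["pixels"]&render(c,B["knockout"],p)).sum()>200:
            r=fit(B["knockout"],[(c,d["pixels"])],[p]);print(c,r.x,r.fun)
E
```

```text
t 3.48 [0.6199 0.1737 0.2598] [180.   -0.   34.1] F [0.2 0.2 0.4] op 0.0874 g 0.0
0 0 0.41 0 0 0; 0 0 0.41 0 0 0; 0 -0.01 0.41 0 0 0; 0 0 0.41 0 0 0; 0 -0.01 0.41 0 0 0.01
end [0.6192 0.1747 0.1368] [180.  -0.  34.]
top [0.6162 0.1741 0.5259] 0.08576642335766427
side [0.6188 0.1751 0.6027] 0.06172328086164047
```

Request:
play_rows --moves "0 0 0.41 0 0 0; 0 0 0.41 0 0 0; 0 -0.01 0.41 0 0 0; 0 0 0.41 0 0 0; 0 -0.01 0.41 0 0 0"

```text
time: 4.2
ee_pos: [0.6178, 0.1762, 0.1361]
ee_rot: [-180.0, -0.0, 34.0]
ft_force: [1.0, -0.0, -0.0]
opening: 0.0872
gripper_force: 0.0
```

Request:
play_rows --moves "0 0 0 0 0 0; 0 0 0 0 0 0; 0 0 0 0 0 0; 0 0 0 0 0 0; 0 0 0 0 0 0" --hand 1 --newtons 45

```text
time: 4.82
ee_pos: [0.6184, 0.1757, 0.1373]
ee_rot: [180.0, -0.0, 34.0]
ft_force: [0.1, 0.0, 0.0]
opening: 0.0449
gripper_force: 0.0
```

```bash
python3 plan.py 0.612 0.13 0.145 4.5 5;python3 - <<'E'
from h import *
a=manip.get_image("top")[150:260,130:310,::-1];b=manip.get_image("side")[180:340,200:345,::-1]
cv2.imwrite("pics/grip.png",np.hstack([cv2.resize(a,(440,400)),cv2.resize(b,(360,400))]))
E
```

```text
t 4.83 [0.6184 0.1757 0.1373] [180.  -0.  34.] F [0.1 0.  0. ] op 0.0449 g 0.0
-0.1 0.11 -0.03 0 0 0.59; -0.09 0.13 -0.02 0 0 0.59; -0.08 0.13 -0.03 0 0 0.59; -0.06 0.14 -0.02 0 0 0.59; -0.05 0.15 -0.03 0 0 0.59
end [0.6121 0.13   0.145 ] [-180.    -0.     4.5]
```

View pics/grip.png

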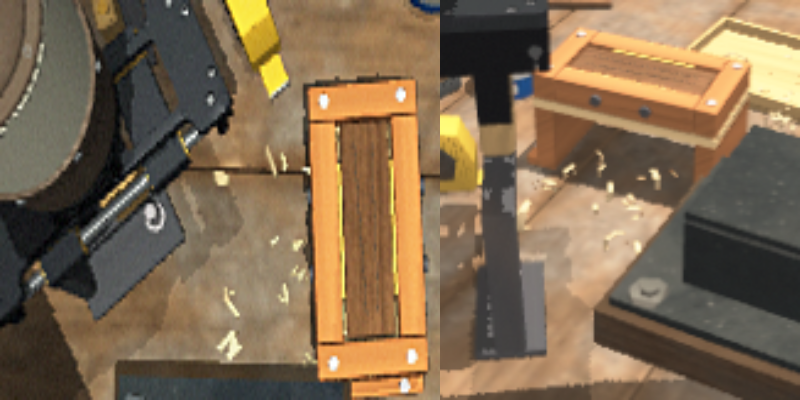

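The view shows the fingers around the handle (side about (497,90) in the crop), still closing at 45 mm. I'll let them finish.

Request:
play_rows --moves "0 0 0 0 0 0; 0 0 0 0 0 0; 0 0 0 0 0 0; 0 0 0 0 0 0; 0 0 0 0 0 0"

```text
time: 5.55
ee_pos: [0.6183, 0.1757, 0.1369]
ee_rot: [-180.0, -0.0, 34.0]
ft_force: [-0.2, 0.5, 1.5]
opening: 0.0319
gripper_force: 45.0
```

Request:
play_rows --moves "0 0 -0.05 0 0 0; 0 0 -0.05 0 0 0; 0 0 -0.03 0 0 0; 0 0 0 0 0 0; 0 0 0 0 0 0"

```text
time: 6.18
ee_pos: [0.6181, 0.1756, 0.1444]
ee_rot: [-180.0, 0.0, 34.0]
ft_force: [0.4, 0.4, -2.7]
opening: 0.0317
gripper_force: 45.0
```

```bash
python3 plan.py 0.612 0.13 0.145 4.5 5;python3 - <<'E'
from h import *
np.set_printoptions(precision=4,suppress=True)
for d in manip.masks_of("side","knockout"):
    p=[0.619,.1742,np.radians(34)]
    bx=B["knockout"][:3]
    if (d["pixels"]&render("side",bx,p)).sum()>200:
      for z in (0.0,.004,.008,.012):
        r=fit(bx,[("side",d["pixels"])],[p],z0=z);print(z,r.x,r.fun)
E
```

```text
t 6.17 [0.6181 0.1756 0.1444] [-180.    0.   34.] F [ 0.4  0.4 -2.7] op 0.0317 g 45.0
-0.1 0.11 0 0 0 0.59; -0.09 0.13 0 0 0 0.59; -0.08 0.13 0 0 0 0.59; -0.06 0.14 0 0 0 0.59; -0.05 0.15 -0.01 0 0 0.59
end [0.6118 0.1299 0.145 ] [180.    0.    4.5]
0.0 [0.6197 0.1737 0.5877] 0.07179226069246436
0.004 [0.6181 0.1771 0.6095] 0.07280080889787666
0.008 [0.6155 0.1804 0.6109] 0.07561342013019534
0.012 [0.6129 0.1834 0.6096] 0.0755842864246643
```

```bash
python3 plan.py 0.597 0.11 0.145 4.5 5
```

```text
t 6.22 [0.6181 0.1756 0.1444] [-180.    0.   34.] F [ 0.8  0.4 -1.8] op 0.0319 g 45.0
-0.18 0.14 0 0 0 0.59; -0.17 0.16 0 0 0 0.59; -0.15 0.18 0 0 0 0.59; -0.13 0.19 0 0 0 0.59; -0.1 0.2 -0.01 0 0 0.59
end [0.5971 0.1099 0.145 ] [180.    0.    4.5]
```

Request:
play_rows --moves "-0.18 0.14 0 0 0 0.59; -0.17 0.16 0 0 0 0.59; -0.15 0.18 0 0 0 0.59; -0.13 0.19 0 0 0 0.59; -0.1 0.2 -0.01 0 0 0.59"

```text
time: 6.85
ee_pos: [0.5969, 0.1095, 0.145]
ee_rot: [180.0, 0.0, 4.3]
ft_force: [-0.5, -0.5, -2.8]
opening: 0.032
gripper_force: 45.0
```

Request:
play_rows --moves "0 0 0 0 0 0; 0 0 0 0 0 0; 0 0 0 0 0 0; 0 0 0 0 0 0; 0 0 0 0 0 0"

```text
time: 7.48
ee_pos: [0.5972, 0.1102, 0.1451]
ee_rot: [180.0, 0.0, 4.5]
ft_force: [0.2, -0.6, -3.0]
opening: 0.0319
gripper_force: 45.0
```

```bash
python3 - <<'E'
from h import *
np.set_printoptions(precision=4,suppress=True)
s=manip.sense();P=s["ee_pos"]; p=[P[0],P[1],np.radians(s["ee_rot"][2])]
z0=P[2]-.1369
bx=B["knockout"][:3]+B["knockout"][4:]
for c in("side","top"):
  for d in manip.masks_of(c,"knockout"):
    if (d["pixels"]&render(c,bx,p)).sum()>100:
      r=fit(bx,[(c,d["pixels"])],[p],z0=z0);print(c,d["pixels"].sum(),r.x[:2],np.degrees(r.x[2]),r.fun)
a=manip.get_image("top")[150:270,170:320,::-1].copy();b=manip.get_image("side")[:,:,::-1].copy()
cs,_=cv2.findContours(render("side",bx,p,z0).astype(np.uint8),cv2.RETR_LIST,cv2.CHAIN_APPROX_NONE); cv2.drawContours(b,cs,-1,(0,255,0),1)
b=b[180:340,200:345]
cv2.imwrite("pics/rot.png",np.hstack([cv2.resize(a,(400,400)),cv2.resize(b,(400,440),interpolation=cv2.INTER_CUBIC)[:400]]))
E
python3 plan.py 0.6067 -0.0165 0.145 4.5 10
```

```text
side 1886 [0.6149 0.1801] 34.925839431759336 0.07533902561526873
top 943 [0.6124 0.1714] 29.806309448900677 0.37156270959087856
t 7.67 [0.5972 0.11   0.1451] [180.    0.    4.5] F [ 0.4  0.2 -2.7] op 0.0315 g 45.0
0 0.21 0 0 0 0; 0 0.21 0 0 0 0; 0 0.21 0 0 0 0; 0 0.21 0 0 0 0; 0 0.21 0 0 0 0
0 0.21 0 0 0 0; 0 0.21 0 0 0 0; 0 0.21 0 0 0 0; 0 0.22 0 0 0 0; -0.01 0.21 0 0 0 0
end [ 0.6065 -0.0162  0.1451] [180.    0.    4.5]
```

View pics/rot.png

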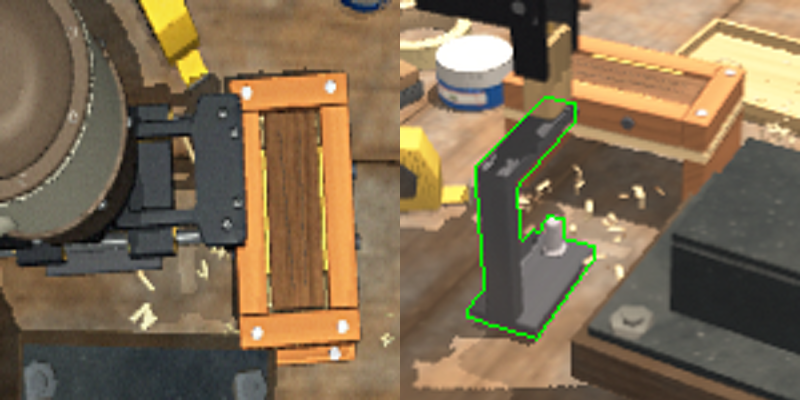

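The crop shows the tool turned and lifted, green prediction matching it closely (side). The masks were of older pictures; refit on the new one.

```bash
python3 - <<'E'
from h import *
np.set_printoptions(precision=4,suppress=True)
s=manip.sense();P=s["ee_pos"]; p=[P[0],P[1],np.radians(s["ee_rot"][2])]
z0=P[2]-.1369
bx=B["knockout"][:3]+B["knockout"][4:]
for d in manip.masks_of("side","knockout"):
    for n,b in(("nohandle",bx),("handle",B["knockout"])):
      r=fit(b,[("side",d["pixels"])],[p],z0=z0);print(n,d["pixels"].sum(),r.x[:2],np.degrees(r.x[2]),r.fun)
E
```

```text
nohandle 2345 [0.5996 0.1072] 5.339017770981278 0.19405383688228206
handle 2345 [0.5978 0.108 ] 3.8948747931756644 0.1601576495879613
nohandle 1292 [0.5972 0.11  ] 4.4814994583377 1.0
handle 1292 [0.5972 0.11  ] 4.4814994583377 1.0
```

Request:
play_rows --moves "0 0.21 0 0 0 0; 0 0.21 0 0 0 0; 0 0.21 0 0 0 0; 0 0.21 0 0 0 0; 0 0.21 0 0 0 0"

```text
time: 8.35
ee_pos: [0.6022, 0.0461, 0.1452]
ee_rot: [-180.0, -0.0, 4.5]
ft_force: [0.1, -0.3, -2.1]
opening: 0.0316
gripper_force: 45.0
```

Request:
play_rows --moves "0 0.21 0 0 0 0; 0 0.21 0 0 0 0; 0 0.21 0 0 0 0; 0 0.22 0 0 0 0; -0.01 0.21 0 0 0 0"

```text
time: 8.98
ee_pos: [0.6065, -0.0172, 0.1451]
ee_rot: [180.0, 0.0, 4.5]
ft_force: [-0.5, 0.1, -3.0]
opening: 0.0319
gripper_force: 45.0
```

Request:
play_rows --moves "0 0 -0.1 0 0 0; 0 0 -0.1 0 0 0; 0 0 -0.08 0 0 0; 0 0 -0.06 0 0 0; 0 0 -0.04 0 0 0"

```text
time: 9.6
ee_pos: [0.6065, -0.016, 0.1683]
ee_rot: [-180.0, -0.0, 4.5]
ft_force: [0.4, -0.1, -2.5]
opening: 0.0317
gripper_force: 45.0
```

Request:
play_rows --moves "0 0 -0.02 0 0 0; 0 0 -0.02 0 0 0; 0 0 -0.02 0 0 0; 0 0 -0.02 0 0 0; 0 0 0 0 0 0"

```text
time: 10.22
ee_pos: [0.6065, -0.0163, 0.1727]
ee_rot: [180.0, 0.0, 4.5]
ft_force: [-0.0, 0.1, -2.4]
opening: 0.0316
gripper_force: 45.0
```

Request:
play_rows --moves "0 0 -0.03 0 0 0; 0 0 -0.03 0 0 0; 0 0 -0.03 0 0 0; 0 0 -0.03 0 0 0; 0 0 0 0 0 0"

```text
time: 10.85
ee_pos: [0.6059, -0.0163, 0.1797]
ee_rot: [-180.0, 0.1, 4.5]
ft_force: [-0.0, 0.1, -9.7]
opening: 0.0315
gripper_force: 45.0
```

Request:
play_rows --moves "0 0 -0.04 0 0 0; 0 0 -0.04 0 0 0; 0 0 -0.03 0 0 0; 0 0 0 0 0 0; 0 0 0 0 0 0"

```text
time: 11.48
ee_pos: [0.6064, -0.0163, 0.1869]
ee_rot: [180.0, 0.0, 4.5]
ft_force: [-1.6, 0.3, -8.2]
opening: 0.0317
gripper_force: 45.0
```

Request:
play_rows --moves "0 0 -0.02 0 0 0; 0 0 -0.02 0 0 0; 0 0 -0.01 0 0 0; 0 0 0 0 0 0; 0 0 0 0 0 0"

```text
time: 12.1
ee_pos: [0.6064, -0.0163, 0.1895]
ee_rot: [-180.0, 0.0, 4.5]
ft_force: [-1.4, 0.4, -9.6]
opening: 0.032
gripper_force: 45.0
```

```bash
python3 - <<'E'
from h import *
a=manip.get_image("top")[150:270,200:350,::-1];b=manip.get_image("side")[160:320,200:360,::-1]
cv2.imwrite("pics/push.png",np.hstack([cv2.resize(a,(400,400)),cv2.resize(b,(400,400),interpolation=cv2.INTER_CUBIC)]))
E
python3 plan.py 0.6065 -0.0163 0.147 4.5 5
```

```text
t 12.2 [ 0.6064 -0.0163  0.1895] [180.    0.    4.5] F [ -1.1   0.4 -10.5] op 0.0317 g 45.0
0 0 0.14 0 0 0; 0 0 0.14 0 0 0; 0 0 0.14 0 0 0; 0 0 0.14 0 0 0; 0 0 0.15 0 0 0
end [ 0.6064 -0.0163  0.1469] [180.    0.    4.5]
```

View pics/push.png

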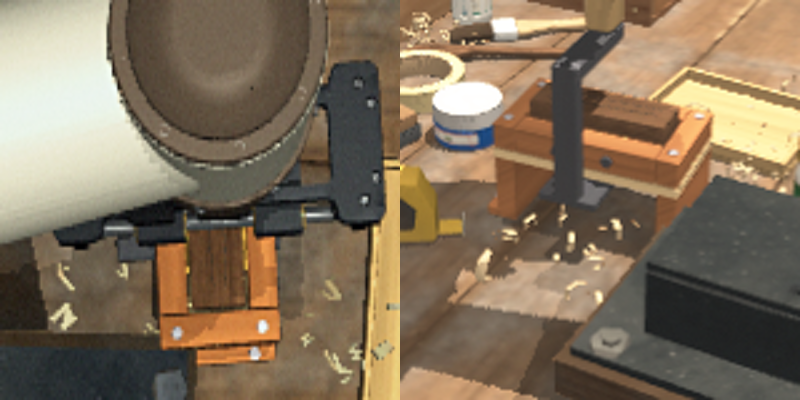

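The blank stands proud and level above the rim, seen in side at crop (610,110). Now lower the pin and withdraw.

Request:
play_rows --moves "0 0 0.14 0 0 0; 0 0 0.14 0 0 0; 0 0 0.14 0 0 0; 0 0 0.14 0 0 0; 0 0 0.15 0 0 0"

```text
time: 12.82
ee_pos: [0.6066, -0.0163, 0.1464]
ee_rot: [180.0, -0.0, 4.5]
ft_force: [0.0, 0.1, -3.4]
opening: 0.0319
gripper_force: 45.0
```

Request:
play_rows --moves "0 0 0 0 0 0; 0 -0.2 0 0 0 0; 0 -0.3 0 0 0 0; 0 -0.3 0 0 0 0; 0 -0.4 0 0 0 0"

```text
time: 13.45
ee_pos: [0.6008, 0.0572, 0.1472]
ee_rot: [-180.0, -0.0, 4.5]
ft_force: [0.3, -0.6, -2.9]
opening: 0.0313
gripper_force: 45.0
```

```bash
python3 plan.py 0.605 0.18 0.147 4.5 5; python3 - <<'E'
from h import *
for p in((225,250),(177,250),(272,250)): print(at("top",*p,.03))
E
```

```text
t 13.45 [0.6008 0.0572 0.1472] [-180.    -0.     4.5] F [ 0.3 -0.6 -2.9] op 0.0313 g 45.0
0.05 -0.41 0 0 0 0; 0.05 -0.41 0 0 0 0; 0.04 -0.41 0 0 0 0; 0.05 -0.4 0 0 0 0; 0.04 -0.41 0 0 0 0
end [0.6049 0.1803 0.1472] [-180.    -0.     4.5]
[0.53000153 0.10003965 0.03      ]
[0.52791376 0.20171496 0.03      ]
[5.32083151e-01 1.85719706e-04 3.00000000e-02]
```

Request:
play_rows --moves "0.05 -0.41 0 0 0 0; 0.05 -0.41 0 0 0 0; 0.04 -0.41 0 0 0 0; 0.05 -0.4 0 0 0 0; 0.04 -0.41 0 0 0 0"

```text
time: 14.08
ee_pos: [0.6051, 0.1803, 0.147]
ee_rot: [-180.0, -0.0, 4.5]
ft_force: [0.3, 0.3, -1.6]
opening: 0.0316
gripper_force: 45.0
```

Request:
play_rows --moves "0 0 0 0 0 0; 0 0 0.05 0 0 0; 0 0 0.05 0 0 0; 0 0 0.03 0 0 0; 0 0 0.01 0 0 0"

```text
time: 14.7
ee_pos: [0.605, 0.1781, 0.1384]
ee_rot: [180.0, 0.0, 4.4]
ft_force: [-0.1, -0.2, -2.7]
opening: 0.0316
gripper_force: 45.0
```

Request:
play_rows --moves "0 0 0.01 0 0 0; 0 0 0.01 0 0 0; 0 0 0 0 0 0; 0 0 0 0 0 0; 0 0 0 0 0 0"

```text
time: 15.32
ee_pos: [0.6051, 0.1786, 0.1374]
ee_rot: [-180.0, -0.0, 4.5]
ft_force: [-0.1, -0.1, -1.9]
opening: 0.0316
gripper_force: 45.0
```

Request:
play_rows --moves "0 0 0.01 0 0 0; 0 0 0.01 0 0 0; 0 0 0 0 0 0; 0 0 0 0 0 0; 0 0 0 0 0 0"

```text
time: 15.95
ee_pos: [0.6053, 0.1787, 0.1368]
ee_rot: [-180.0, -0.1, 4.5]
ft_force: [-1.0, 0.4, 3.4]
opening: 0.0315
gripper_force: 45.0
```

Request:
play_rows --moves "0 0 0 0 0 0; 0 0 0 0 0 0; 0 0 0 0 0 0; 0 0 0 0 0 0; 0 0 0 0 0 0" --hand 0.2

```text
time: 16.58
ee_pos: [0.6051, 0.1786, 0.1361]
ee_rot: [180.0, 0.0, 4.5]
ft_force: [-0.3, 0.4, 0.1]
opening: 0.0681
gripper_force: 0.0
```

Request:
play_rows --moves "0 0 -0.1 0 0 0; 0 0 -0.3 0 0 0; 0 0 -0.5 0 0 0; 0 0 -0.6 0 0 0; 0 0 -0.4 0 0 0"

```text
time: 17.2
ee_pos: [0.6057, 0.1788, 0.2528]
ee_rot: [-179.9, -0.2, 4.5]
ft_force: [0.1, 1.7, -0.2]
opening: 0.0697
gripper_force: 0.0
```

```bash
python3 plan.py 0.6065 -0.0163 0.26 4.5 5
```

```text
t 17.2 [0.6057 0.1788 0.2528] [-179.9   -0.2    4.5] F [ 0.1  1.7 -0.2] op 0.0697 g 0.0
-0.05 0.65 -0.02 0 0 0; -0.05 0.65 -0.03 0 0 0; -0.05 0.65 -0.02 0 -0.01 0; -0.05 0.65 -0.03 0 0 0; -0.04 0.64 -0.02 -0.01 -0.01 0
end [ 0.6065 -0.0162  0.2598] [180.    0.    4.5]
```

Request:
play_rows --moves "-0.05 0.65 -0.02 0 0 0; -0.05 0.65 -0.03 0 0 0; -0.05 0.65 -0.02 0 -0.01 0; -0.05 0.65 -0.03 0 0 0; -0.04 0.64 -0.02 -0.01 -0.01 0"

```text
time: 17.82
ee_pos: [0.6059, -0.0176, 0.2582]
ee_rot: [179.9, 0.1, 4.5]
ft_force: [0.4, -0.4, 0.2]
opening: 0.0699
gripper_force: 0.0
```

```bash
python3 plan.py 0.6065 -0.0163 0.098 4.5 10; python3 - <<'E'
from h import *
np.set_printoptions(precision=4,suppress=True)
a=manip.get_image("top")[130:280,140:420,::-1];b=manip.get_image("side")[160:340,180:400,::-1]
cv2.imwrite("pics/over.png",np.hstack([cv2.resize(a,(400,214)),cv2.resize(b,(400,327),interpolation=cv2.INTER_CUBIC)[:214]]) if 0 else cv2.resize(b,(660,540),interpolation=cv2.INTER_CUBIC))
for c in("top","side"):
  for d in manip.masks_of(c,"knockout"):
    p=[.6053,.1787,np.radians(4.5)]
    if (d["pixels"]&render(c,B["knockout"],p)).sum()>300:
      r=fit(B["knockout"],[(c,d["pixels"])],[p]);print(c,r.x[:2],np.degrees(r.x[2]),r.fun)
E
```

```text
t 17.82 [ 0.6059 -0.0176  0.2582] [1.799e+02 1.000e-01 4.500e+00] F [ 0.4 -0.4  0.2] op 0.0699 g 0.0
0 0 0.27 0 0 0; 0 0 0.27 0 0 0; 0 0 0.27 0 0 0; 0 0 0.27 0 0 0; 0 0 0.27 0 0 0
0 -0.01 0.26 0 0 0; 0 0 0.27 0 0 0; 0.01 -0.01 0.26 0 0 0; 0 0 0.27 0.01 0.01 0; 0.01 -0.01 0.26 0 0 0
end [ 0.6066 -0.016   0.098 ] [180.    0.    4.5]
```

View pics/over.png

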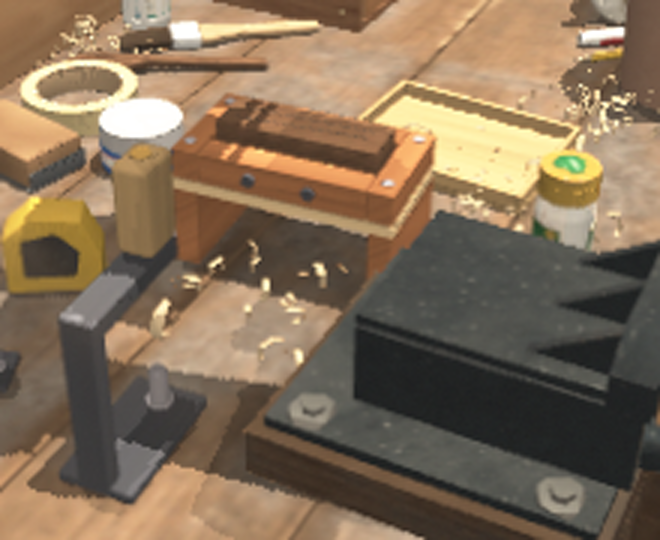

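The tool stands upright clear of the nest, and the blank is proud and level. Descend on it.

Request:
play_rows --moves "0 0 0.4 0 0 0; 0 0 0.5 0 0 0; 0 0 0.5 0 0 0; 0 0 0.5 0 0 0; 0 0 0.3 0 0 0"

```text
time: 18.65
ee_pos: [0.6048, -0.0152, 0.1237]
ee_rot: [179.9, 0.3, 4.6]
ft_force: [-0.5, 0.4, -0.9]
opening: 0.0693
gripper_force: 0.0
```

```bash
python3 plan.py 0.6066 -0.0163 0.098 4.5 5
```

```text
t 18.65 [ 0.6048 -0.0152  0.1237] [179.9   0.3   4.6] F [-0.5  0.4 -0.9] op 0.0693 g 0.0
0.01 0 0.09 0 0.01 0; 0.01 0 0.08 0 0.01 0; 0 0.01 0.09 0 0 0; 0.01 0 0.08 0 0.01 0; 0 0.01 0.09 0.01 0 0.01
end [ 0.6066 -0.0163  0.0979] [-180.     0.     4.5]
```

Request:
play_rows --moves "0 0 0.15 0 0 0; 0 0 0.15 0 0 0; 0 0 0.1 0 0 0; 0 0 0 0 0 0; 0 0 0 0 0 0"

```text
time: 19.27
ee_pos: [0.6058, -0.0166, 0.1019]
ee_rot: [179.9, 0.1, 4.5]
ft_force: [0.0, -0.3, 0.7]
opening: 0.0697
gripper_force: 0.0
```

```bash
python3 plan.py 0.6066 -0.0163 0.098 4.5 5
```

```text
t 19.27 [ 0.6058 -0.0166  0.1019] [1.799e+02 1.000e-01 4.500e+00] F [ 0.  -0.3  0.7] op 0.0697 g 0.0
0 0 0.01 0 0 0; 0 0 0.01 0 0 0; 0 0 0.02 0 0 0; 0.01 0 0.01 0 0.01 0; 0 0 0.02 0.01 0 0
end [ 0.6064 -0.0166  0.0977] [-180.     0.     4.5]
```

Request:
play_rows --moves "0 0 0.04 0 0 0; 0 0 0.03 0 0 0; 0 0 0 0 0 0; 0 0 0 0 0 0; 0 0 0 0 0 0"

```text
time: 19.9
ee_pos: [0.6054, -0.0166, 0.0972]
ee_rot: [179.9, 0.2, 4.5]
ft_force: [0.9, 1.0, -0.1]
opening: 0.0696
gripper_force: 0.0
```

Request:
play_rows --moves "0 0 0 0 0 0; 0 0 0 0 0 0; 0 0 0 0 0 0; 0 0 0 0 0 0; 0 0 0 0 0 0" --hand 1 --newtons 40

```text
time: 20.52
ee_pos: [0.6054, -0.0167, 0.0972]
ee_rot: [179.9, 0.2, 4.5]
ft_force: [-0.1, -0.0, 0.2]
opening: 0.0275
gripper_force: 0.0
```

```bash
python3 - <<'E'
from h import *
b=manip.get_image("side")[170:280,220:360,::-1]
cv2.imwrite("pics/grab.png",cv2.resize(b,(700,550),interpolation=cv2.INTER_CUBIC))
s=manip.sense();print(s["opening"],s["gripper_force"],s["ft_force"])
E
```

```text
0.023640567276276565 0.0 [ 0.46994097 -0.04406241 -0.22563067]
```

View pics/grab.png

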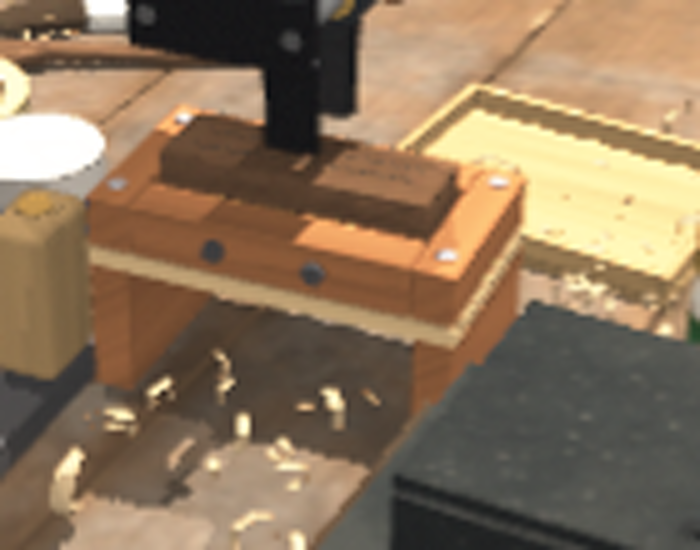

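```bash
python3 - <<'E'
from h import *
np.set_printoptions(precision=1,suppress=True)
f=lambda X:(proj("side",X)-[220,170])*5
c,s=np.cos(np.radians(4.5)),np.sin(np.radians(4.5))
W=lambda x,y,z:[.6066+c*x-s*y,-.0163+s*x+c*y,z]
print("finger near tip z=.097",f(W(-.0095,.013,.097)),f(W(.0095,.013,.097)),"z=.11",f(W(-.0095,.013,.11)),f(W(.0095,.013,.11)))
for z in(.092,.100,.1086): print("blank z",z,[f(W(x,y,z)) for x,y in((-.06,.02),(.06,.02),(-.06,-.02))])
print("rim",f(W(-.082,.045,.095)),f(W(.082,.045,.095)))
E
```

```text
finger near tip z=.097 [314.6 196.5] [272.4 187.5] z=.11 [314.7 168.9] [272.2 160. ]
blank z 0.092 [array([423.5, 240.1]), array([156.2, 181.9]), array([456.8, 194.6])]
blank z 0.1 [array([424.1, 222.9]), array([155.6, 165.3]), array([457.5, 177.9])]
blank z 0.1086 [array([424.7, 204.3]), array([154.9, 147.3]), array([458.3, 159.8])]
rim [454.5 275.6] [ 81.5 192.5]
```

Last picture: the blank stays proud, and the fingers closed just above its top face (tip at crop (290,150)). The tips sit higher than the reported TCP suggests, so I'll open and measure the tip height.

Request:
play_rows --moves "0 0 0 0 0 0; 0 0 0 0 0 0; 0 0 0 0 0 0; 0 0 0 0 0 0; 0 0 0 0 0 0" --hand 0.25

```text
time: 21.2
ee_pos: [0.6054, -0.0167, 0.0972]
ee_rot: [179.9, 0.2, 4.5]
ft_force: [1.0, -0.7, 0.2]
opening: 0.0622
gripper_force: 0.0
```

```bash
cat > tip.py <<'E'
from h import *
np.set_printoptions(precision=1,suppress=True)
s=manip.sense(); P=np.array(s["ee_pos"]); o=s["opening"]/2; a=np.radians(s["ee_rot"][2])
im=manip.get_image("side").astype(int)
print(np.round(P,4),s["opening"],s["gripper_force"],np.round(s["ft_force"],1))
n=np.array([-np.sin(a),np.cos(a),0])
for off in (o,o+.007,o+.015):
    for dz in (-.005,0,.005,.01,.015,.02,.025,.03,.04):
        u,v=proj("side",P+n*off+[0,0,dz]); print("%.3f %+.3f"%(off,dz),round(u,1),round(v,1),im[int(round(v)),int(round(u))])
E
python3 tip.py
```

```text
[ 0.6 -0.   0.1] 0.06217729952744076 0.0 [ 1.  -0.7  0.2]
0.031 -0.005 275.8 214.6 [121  78  50]
0.031 +0.000 275.7 212.5 [220 149  89]
0.031 +0.005 275.7 210.3 [80 57 43]
0.031 +0.010 275.7 208.2 [81 59 43]
0.031 +0.015 275.7 206.0 [85 63 46]
0.031 +0.020 275.7 203.8 [45 35 30]
0.031 +0.025 275.7 201.7 [23 23 25]
0.031 +0.030 275.7 199.5 [24 24 25]
0.031 +0.040 275.7 195.0 [21 21 22]
0.038 -0.005 274.4 216.2 [117  76  50]
0.038 +0.000 274.3 214.1 [124  82  51]
0.038 +0.005 274.3 211.9 [244 169 106]
0.038 +0.010 274.3 209.8 [83 61 44]
0.038 +0.015 274.3 207.6 [80 59 43]
0.038 +0.020 274.3 205.4 [86 63 46]
0.038 +0.025 274.3 203.2 [27 26 26]
0.038 +0.030 274.3 201.0 [24 24 25]
0.038 +0.040 274.2 196.6 [22 22 22]
0.046 -0.005 272.7 218.1 [128  83  53]
0.046 +0.000 272.7 215.9 [117  77  50]
0.046 +0.005 272.7 213.8 [124  81  51]
0.046 +0.010 272.7 211.6 [188 120  75]
0.046 +0.015 272.7 209.4 [81 59 43]
0.046 +0.020 272.6 207.2 [80 59 43]
0.046 +0.025 272.6 205.0 [88 65 47]
0.046 +0.030 272.6 202.8 [30 26 25]
0.046 +0.040 272.6 198.3 [23 22 22]
```

Request:
play_rows --moves "0 0 0.06 0 0 0; 0 0 0.07 0 0 0; 0 0 0.07 0 0 0; 0 0 0.06 0 0 0; 0 0 0 0 0 0"

```text
time: 21.88
ee_pos: [0.605, -0.0167, 0.0811]
ee_rot: [179.9, 0.3, 4.5]
ft_force: [0.3, 0.2, -0.2]
opening: 0.0657
gripper_force: 0.0
```

```bash
python3 tip.py | sed -n '1p;2,10p'
```

```text
[ 0.6 -0.   0.1] 0.06566397972169061 0.0 [ 0.3  0.2 -0.2]
0.033 -0.005 275.6 221.7 [139  90  57]
0.033 +0.000 275.6 219.7 [135  89  57]
0.033 +0.005 275.6 217.6 [128  84  54]
0.033 +0.010 275.6 215.5 [122  79  51]
0.033 +0.015 275.6 213.3 [239 163 100]
0.033 +0.020 275.6 211.2 [46 33 27]
0.033 +0.025 275.5 209.1 [23 23 24]
0.033 +0.030 275.5 206.9 [22 21 23]
0.033 +0.040 275.5 202.5 [23 23 24]
```

Request:
play_rows --moves "0 0 0.02 0 0 0; 0 0 0.02 0 0 0; 0 0 0 0 0 0; 0 0 0 0 0 0; 0 0 0 0 0 0" --hand 1 --newtons 40

```text
time: 22.55
ee_pos: [0.6052, -0.0161, 0.0791]
ee_rot: [179.9, 0.2, 4.5]
ft_force: [-1.6, 3.7, -0.4]
opening: 0.0393
gripper_force: 40.0
```

Request:
play_rows --moves "0 0 0 0 0 0; 0 0 0 0 0 0; 0 0 0 0 0 0; 0 0 0 0 0 0; 0 0 0 0 0 0"

```text
time: 23.18
ee_pos: [0.6052, -0.0166, 0.0791]
ee_rot: [179.9, 0.2, 4.5]
ft_force: [-0.9, 4.3, -0.3]
opening: 0.0392
gripper_force: 40.0
```

Gripped at 39 mm. Lift slowly.

Request:
play_rows --moves "0 0 -0.04 0 0 0; 0 0 -0.04 0 0 0; 0 0 -0.06 0 0 0; 0 0 -0.08 0 0 0; 0 0 -0.1 0 0 0"

```text
time: 23.8
ee_pos: [0.606, -0.0175, 0.0999]
ee_rot: [179.8, 0.1, 4.5]
ft_force: [0.1, -0.0, -0.5]
opening: 0.0392
gripper_force: 40.0
```

Request:
play_rows --moves "0 0 -0.2 0 0 0; 0 0 -0.25 0 0 0; 0 0 -0.25 0 0 0; 0 0 -0.2 0 0 0; 0 0 0 0 0 0"

```text
time: 24.42
ee_pos: [0.6063, -0.0164, 0.1539]
ee_rot: [179.9, 0.0, 4.5]
ft_force: [0.3, -0.7, -0.3]
opening: 0.039
gripper_force: 40.0
```

```bash
python3 plan.py 0.563 -0.205 0.15 4.5 10; python3 - <<'E'
from h import *
np.set_printoptions(precision=4,suppress=True)
CI("top");CI("side");manip.get_image("side");manip.get_image("top")
for c in("side","top"):
  for d in manip.masks_of(c,"blank_center"):
    print(c,d["p"],d["pixels"].sum(),d["extent"])
    if c=="side":
     for z in(-.02,.03,.04,.05):
      r=fit(B["blank_center"],[(c,d["pixels"])],[[.606,-.0163,np.radians(4.5)]],z0=z);print(z,r.x,r.fun)
  for d in manip.masks_of(c,"tray_floor"):
    r=fit(B["tray_floor"],[(c,d["pixels"])],[[.563,-.208,np.radians(-4)]]);print("tray",c,r.x[:2],np.degrees(r.x[2]),r.fun)
E
```

```text
t 24.43 [ 0.6063 -0.0164  0.1539] [179.9   0.    4.5] F [ 0.3 -0.7 -0.3] op 0.039 g 40.0
-0.1 0.31 0.01 0 0 0; -0.1 0.31 0.01 0 0 0; -0.1 0.31 0.01 0 0 0; -0.1 0.31 0.01 0 0 0; -0.09 0.31 0 0 0 0
-0.1 0.31 0.01 0 0 0; -0.09 0.3 0 0 0 0; -0.1 0.31 0.01 0 0 0; -0.09 0.3 0 0 0 0; -0.1 0.31 0.01 0.01 0 0
end [ 0.5627 -0.2052  0.15  ] [-180.     0.     4.5]
side 0.81 976 [251.0, 160.7, 310.1, 184.9]
-0.02 [ 0.606  -0.0163  0.0785] 1.0
0.03 [ 0.606  -0.0163  0.0785] 1.0
0.04 [ 0.606  -0.0163  0.0785] 1.0
0.05 [ 0.6522 -0.092   0.3928] 0.33818493150684936
tray side [ 0.5619 -0.2111] -3.3347358509704734 0.3137254901960784
top 0.57 413 [268.4, 221.1, 294.3, 240.0]
tray top [ 0.5627 -0.2074] -3.9190323736129233 0.08279220779220775
```

Blank is in the grip and raised. Carry to the tray centre (0.563, -0.208), turning to yaw -4.

```bash
python3 plan.py 0.563 -0.208 0.13 -4 10;python3 - <<'E'
from h import *
p=[.606,-.0163,np.radians(4.5)]
for z in(.08,.09,.1):
  m=render("side",B["blank_center"],p,z0=z); y,x=np.where(m); print(z,x.min(),y.min(),x.max(),y.max())
E
```

```text
t 24.73 [ 0.6051 -0.0166  0.1516] [179.9   0.3   4.5] F [ 0.1  0.6 -2. ] op 0.0394 g 40.0
-0.09 0.31 0.04 0 0 0.08; -0.09 0.31 0.04 0 0 0.09; -0.09 0.32 0.04 0 0 0.08; -0.08 0.32 0.04 0 0 0.09; -0.08 0.32 0.04 0 0 0.08
-0.07 0.32 0.03 0 0.01 0.09; -0.07 0.32 0.04 0 0 0.08; -0.06 0.32 0.03 0 0.01 0.09; -0.06 0.32 0.04 0.01 0 0.08; -0.05 0.32 0.03 0 0.01 0.09
end [ 0.5629 -0.2081  0.13  ] [180.  -0.  -4.]
0.08 250 165 313 193
0.09 250 160 313 188
0.1 250 156 314 183
```

Request:
play_rows --moves "-0.09 0.31 0.0 0 0 0.08; -0.09 0.31 0.0 0 0 0.09; -0.09 0.32 0.0 0 0 0.08; -0.08 0.32 0.0 0 0 0.09; -0.08 0.32 0.0 0 0 0.08"

```text
time: 25.35
ee_pos: [0.584, -0.1141, 0.1527]
ee_rot: [179.9, 0.2, 0.2]
ft_force: [0.2, -0.6, -0.5]
opening: 0.039
gripper_force: 40.0
```

Request:
play_rows --moves "-0.07 0.32 0.03 0 0 0.09; -0.07 0.32 0.1 0 0 0.08; -0.06 0.32 0.1 0 0 0.09; -0.06 0.32 0.1 0 0 0.08; -0.05 0.32 0.03 0 0 0.09"

```text
time: 25.98
ee_pos: [0.5627, -0.2092, 0.1305]
ee_rot: [179.9, 0.3, -4.1]
ft_force: [0.3, -0.2, -0.3]
opening: 0.0392
gripper_force: 40.0
```

```bash
python3 plan.py 0.563 -0.208 0.012 -4 5; python3 - <<'E'
from h import *
im=manip.get_image("side")
s=manip.sense();P=s["ee_pos"];p=[P[0],P[1],np.radians(s["ee_rot"][2])]
for d in manip.masks_of("side","blank_center"): print(d["p"],d["extent"])
for dz in(.0,.0075,.015):
  m=render("side",B["blank_center"],p,z0=P[2]+dz-.07); y,x=np.where(m); print(dz,x.min(),y.min(),x.max(),y.max())
E
```

```text
t 25.98 [ 0.5627 -0.2092  0.1305] [179.9   0.3  -4.1] F [ 0.3 -0.2 -0.3] op 0.0392 g 40.0
0 -0.01 0.39 0 0.01 0; 0 0 0.4 0 0 0; 0 -0.01 0.39 0 0.01 0; 0 0 0.4 0.01 0 0; 0.01 0 0.39 0 0.01 -0.01
end [ 0.563  -0.2083  0.0123] [180.  -0.  -4.]
0.69 [310.3, 141.8, 361.3, 164.1]
0.0 310 146 363 171
0.0075 310 143 364 168
0.015 310 140 364 165
```

Request:
play_rows --moves "0 0 0.35 0 0 0; 0 0 0.45 0 0 0; 0 0 0.45 0 0 0; 0 0 0.35 0 0 0; 0 0 0.2 0 0 0"

```text
time: 26.7
ee_pos: [0.5627, -0.2081, 0.0223]
ee_rot: [179.9, 0.2, -4.0]
ft_force: [0.3, 0.1, -0.5]
opening: 0.0393
gripper_force: 40.0
```

Request:
play_rows --moves "0 0 0.03 0 0 0; 0 0 0.02 0 0 0; 0 0 0.02 0 0 0; 0 0 0.02 0 0 0; 0 0 0 0 0 0"

```text
time: 27.32
ee_pos: [0.563, -0.2083, 0.0181]
ee_rot: [179.9, 0.2, -4.0]
ft_force: [0.7, 0.1, -2.0]
opening: 0.0391
gripper_force: 40.0
```

Request:
play_rows --moves "0 0 0.06 0 0 0; 0 0 0.06 0 0 0; 0 0 0.06 0 0 0; 0 0 0.04 0 0 0; 0 0 0.02 0 0 0"

```text
time: 27.95
ee_pos: [0.5628, -0.2083, 0.0032]
ee_rot: [179.9, 0.2, -4.0]
ft_force: [-0.4, -0.2, -1.0]
opening: 0.0395
gripper_force: 40.0
```

Request:
play_rows --moves "0 0 0.02 0 0 0; 0 0 0.02 0 0 0; 0 0 0.02 0 0 0; 0 0 0 0 0 0; 0 0 0 0 0 0"

```text
time: 28.58
ee_pos: [0.5629, -0.2083, -0.0001]
ee_rot: [179.9, 0.2, -4.0]
ft_force: [0.1, 0.4, -1.2]
opening: 0.0392
gripper_force: 40.0
```

Request:
play_rows --moves "0 0 0.02 0 0 0; 0 0 0.02 0 0 0; 0 0 0 0 0 0; 0 0 0 0 0 0; 0 0 0 0 0 0"

```text
time: 29.2
ee_pos: [0.5628, -0.2083, -0.0025]
ee_rot: [179.9, 0.2, -4.0]
ft_force: [-0.5, 0.7, 0.6]
opening: 0.0393
gripper_force: 40.0
```

Request:
play_rows --moves "0 0 0.01 0 0 0; 0 0 0.01 0 0 0; 0 0 0 0 0 0; 0 0 0 0 0 0; 0 0 0 0 0 0"

```text
time: 29.82
ee_pos: [0.5628, -0.2084, -0.0026]
ee_rot: [179.9, 0.2, -4.0]
ft_force: [-2.7, 1.1, 6.8]
opening: 0.0392
gripper_force: 40.0
```

Request:
play_rows --moves "0 0 0 0 0 0; 0 0 0 0 0 0; 0 0 0 0 0 0; 0 0 0 0 0 0; 0 0 0 0 0 0" --hand 0.35

```text
time: 30.45
ee_pos: [0.5628, -0.2083, -0.0038]
ee_rot: [179.9, 0.2, -4.0]
ft_force: [0.3, -0.3, 0.1]
opening: 0.0566
gripper_force: 0.0
```

Request:
play_rows --moves "0 0 -0.1 0 0 0; 0 0 -0.3 0 0 0; 0 0 -0.6 0 0 0; 0 0 -0.9 0 0 0; 0 0 -0.9 0 0 0"

```text
time: 31.08
ee_pos: [0.5632, -0.208, 0.1663]
ee_rot: [179.9, 0.2, -4.0]
ft_force: [1.0, 0.4, 0.0]
opening: 0.057
gripper_force: 0.0
```

Request:
play_rows --moves "0 0 -0.9 0 0 0; 0 0 -0.3 0 0 0; 0 0 0 0 0 0; 0 0 0 0 0 0; 0 0 0 0 0 0"

```text
time: 31.7
ee_pos: [0.5629, -0.2077, 0.2345]
ee_rot: [179.9, 0.4, -4.0]
ft_force: [-0.3, 0.4, -0.6]
opening: 0.0568
gripper_force: 0.0
```

```bash
python3 - <<'E'
from h import *
np.set_printoptions(precision=4,suppress=True)
b=manip.get_image("side")[130:340,170:410,::-1]; cv2.imwrite("pics/end.png",cv2.resize(b,(686,600),interpolation=cv2.INTER_CUBIC))
for d in manip.masks_of("side","blank_center"):
  r=fit(B["blank_center"],[("side",d["pixels"])],[[.563,-.208,np.radians(-4)]],z0=-.065); print(r.x,r.fun)
for n in("pot","spice_jar","tape_rule","knockout"): print(n,[np.round(d["extent"]).astype(int).tolist() for d in manip.find_in("side",n)])
s=manip.sense();print(s["time"],s["ee_pos"])
E
```

```text
[ 0.5669 -0.2152 -0.2185] 0.14393939393939392
pot [[209, 189, 244, 217]]
spice_jar [[356, 212, 383, 243], [236, 190, 323, 248]]
tape_rule [[179, 228, 214, 255]]
knockout [[143, 230, 188, 292], [203, 206, 250, 328]]
32.0 [ 0.5636 -0.2078  0.2359]
```

View pics/end.png

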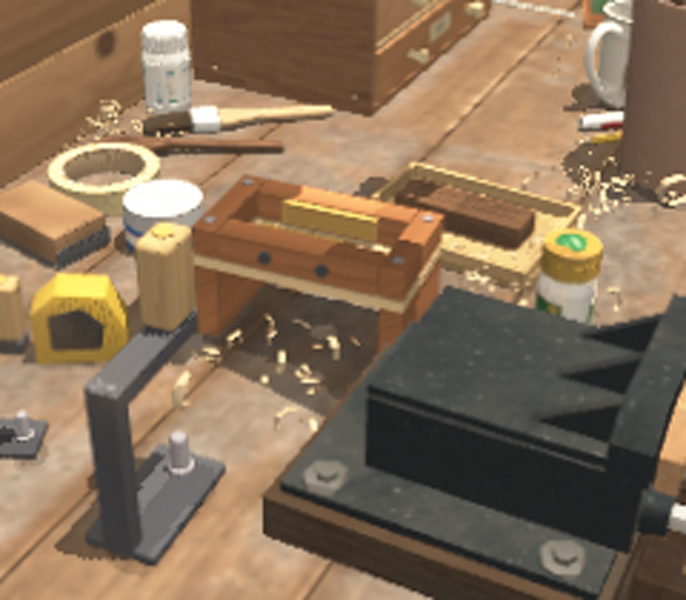

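The blank lies flat in the tray (crop (465,215)), the nest is empty, the tool stands upright at (150,450), and the pot, jar and tape are where they were. I'm handing it in.

```bash
python3 -c "
from plant import manip
print(manip.sign_off())"
```

```text
the job is handed in; nothing more can be done
None
```

The job is done and handed in at about 32 s: I pushed the blank proud, left the knockout tool standing upright clear of the nest, and laid the blank flat in the tray; the pot, jar and tape looked unmoved in the last side picture.

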